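Find the rocking canister lid and press it home

ROBOT

A 6-joint arm with a two-finger parallel gripper is mounted at the origin on a cart in front of the work surface, level with it; the furniture and walls round the work are solid. World frame = base frame: x ahead of the robot, y to its left, z up, the work surface at z = 0. Lengths are in mm, angles in rad, forces in N, time in s.
With the tool pointing down it reaches from about 275 to 750 mm from the base axis. Payload 10.2 kg.
Tool frame: the origin (TCP) lies at the very end of the fingers, on their centre line; the grasp point (between the pads) lies 19 mm behind it; z points along the fingers, y is the direction in which the jaws open and shut (so a half turn about z gives the same grasp; the last joint's range is limited). The gripper opens to 85 mm and grips with 20 to 120 N. Pads are 22 mm wide; open, the fingers measure 114 mm over their backs; the gripper's body (76 mm by 85 mm) begins 54 mm behind the grasp point. The pads swing forward as they close: fully open they stand 13 mm farther back than shut.
Start: joints at [0.888, 0.313, 1.498, -0, 1.331, -0.223], TCP at [232.992, 470.474, 206.694] pointing down, gripper open.
Joint ranges: [-2.94, 2.94], [-0.97, 2.17], [0.19, 2.56], [-1.23, 4.37], [0.02, 3.11], [-2.88, 2.88]. Speed limits (rad/s): [2.39, 2.39, 3.01, 3.14, 3.14, 3.14].

INTERFACE

Orientations are given as a unit quaternion [w, x, y, z].
In Python, from rig import sensors, imaging, ctrl gives the robot as it stands.
- The arm moves only by the shell command python3 -m creep 'ROWS' [FORCE]. ROWS is JSON, a list of rows, each an object with "grip": the finger opening in mm, from 0 to 85.4; "linear": the shift along the tool's x, y, z in mm, a list of three; "rot": the turn, a rotation vector about the tool's x, y, z in rad, a list of three. A call has 1 to 12 rows; each row shifts and turns the commanded pose from where the row before left it, along the tool's axes as they then stand; what a row does not reach is not made up. A row lasts 1/12 s, in which the tool goes at most 41.7 mm and 7.16 degrees, less where a joint would pass 70% of its speed; a pose out of reach is approached as far as the arm can. A call with a gripper value outside its range is refused whole. The fingers move at their own pace and stop on an object; FORCE is the grip in N (left out, the last holds). Time passes only in rows, so rows that do not move let the fingers close. It gives the time, the measured TCP pose, the force and the opening at its end, in the units of the state.
- sensors.sense(): the state, without advancing time (a new reading comes with each control period).
- imaging.capture(name): name is "side" or "top"; returns (picture, depth): 400x640x3 uint8, red, green, blue; 400x640 float32, mm along the optical axis (not along the pixel's ray), 0 where there is no reading.
- imaging.camera_params(name): a dict with "intrinsics" (3x3 intrinsics, pixels), "R" (3x3) and "t" (3): a world point X has camera coordinates R X + t. Camera axes: x right, y down, z forward; pixel columns grow to the right and rows downward; lengths in mm; the calibration is good to about 2 mm. A picture is of the moment at which its call begins. camera_params takes no time and is no camera call.
- ctrl.finish_job(): hands the job in, once; it reports no verdict.
The state is a dict: "time_s": time; "joints": joint angles; "dq": joint speeds; "tau": joint torques, N m; "eef_pos": TCP position; "ee_rot": TCP orientation; "force": force on the tool from outside, world axes, zero at the start; "wrist_torque": the same for the moment, N m; "grip_width": opening from 0.0 (shut) to 1.0 (fully open).
Only numpy, scipy, OpenCV 4.12 (cv2) and the standard library are available. Lean on these libraries where they do the work, as an engineer would, in place of code of your own. Each camera call takes 0.05 s, during which the arm holds its last target.

TASK

All but one of the four wooden canister lids are seated, though they look alike: feel, by pressing near their edges, for the one that rocks, then push that lid down with your fingertips until it is fully home. Finish with the fingers still pressing down on that lid, so that its seal can take, and touch nothing else at the end; lift or pull up nothing, and leave the canisters and the other things where they stand.

Things in the scene. Friction and masses are not known exactly. Their poses are not given: they have to be found in the camera images.
- canister_1: white square storage canister with a light wooden lid, one of four that look alike; with lid 86 x 86 mm and about 90 mm high, about 0.7 kg, standing loose on the worktop. Origin: centre of its underside; x and y run along its sides, z up. The flat top of the lid is 88 mm above the origin when seated and 92 mm when unseated; a thin steel disc (28 mm across) marks the lid's middle
- canister_2: white square storage canister with a light wooden lid, one of four that look alike; with lid 86 x 86 mm and about 90 mm high, about 0.7 kg, standing loose on the worktop. Origin: centre of its underside; x and y run along its sides, z up. The flat top of the lid is 88 mm above the origin when seated and 92 mm when unseated; a thin steel disc (28 mm across) marks the lid's middle
- canister_3: white square storage canister with a light wooden lid, one of four that look alike; with lid 86 x 86 mm and about 90 mm high, about 0.7 kg, standing loose on the worktop. Origin: centre of its underside; x and y run along its sides, z up. The flat top of the lid is 88 mm above the origin when seated and 92 mm when unseated; a thin steel disc (28 mm across) marks the lid's middle
- canister_4: white square storage canister with a light wooden lid, one of four that look alike; with lid 86 x 86 mm and about 90 mm high, about 0.7 kg, standing loose on the worktop. Origin: centre of its underside; x and y run along its sides, z up. The flat top of the lid is 88 mm above the origin when seated and 92 mm when unseated; a thin steel disc (28 mm across) marks the lid's middle
- lid_1 (a joint): how far the middle of the lid on canister_1 has gone down from where it stood at the start (m; reads 0 at the start for every lid, so it does not tell beforehand which is loose). A seated lid is home already and stays within 1 mm of 0. The unseated lid stands 4 mm high: it reads 0.004 when home, and slides down against about 11 N of seal friction when pressed in the middle (press with some 15 to 20 N) and stays where it is left
- lid_2 (a joint): how far the middle of the lid on canister_2 has gone down from where it stood at the start (m; reads 0 at the start for every lid, so it does not tell beforehand which is loose). A seated lid is home already and stays within 1 mm of 0. The unseated lid stands 4 mm high: it reads 0.004 when home, and slides down against about 11 N of seal friction when pressed in the middle (press with some 15 to 20 N) and stays where it is left
- lid_3 (a joint): how far the middle of the lid on canister_3 has gone down from where it stood at the start (m; reads 0 at the start for every lid, so it does not tell beforehand which is loose). A seated lid is home already and stays within 1 mm of 0. The unseated lid stands 4 mm high: it reads 0.004 when home, and slides down against about 11 N of seal friction when pressed in the middle (press with some 15 to 20 N) and stays where it is left
- lid_4 (a joint): how far the middle of the lid on canister_4 has gone down from where it stood at the start (m; reads 0 at the start for every lid, so it does not tell beforehand which is loose). A seated lid is home already and stays within 1 mm of 0. The unseated lid stands 4 mm high: it reads 0.004 when home, and slides down against about 11 N of seal friction when pressed in the middle (press with some 15 to 20 N) and stays where it is left
- lid_1_rock (a joint): tilt of the lid on canister_1 about the canister's y axis (rad; 0 = level, positive = its +x side lower; 0 at the start for every lid). Pressed with about 5 N some 28 mm from the middle towards +x or -x, the unseated lid rocks by roughly 0.04 to 0.12 and springs back level when let go (it rocks sideways in the same way); a seated lid stays within 0.015. Pressing an edge, even hard, sinks the lid only part way: it is seated by pressing its middle
- lid_2_rock (a joint): tilt of the lid on canister_2 about the canister's y axis (rad; 0 = level, positive = its +x side lower; 0 at the start for every lid). Pressed with about 5 N some 28 mm from the middle towards +x or -x, the unseated lid rocks by roughly 0.04 to 0.12 and springs back level when let go (it rocks sideways in the same way); a seated lid stays within 0.015. Pressing an edge, even hard, sinks the lid only part way: it is seated by pressing its middle
- lid_3_rock (a joint): tilt of the lid on canister_3 about the canister's y axis (rad; 0 = level, positive = its +x side lower; 0 at the start for every lid). Pressed with about 5 N some 28 mm from the middle towards +x or -x, the unseated lid rocks by roughly 0.04 to 0.12 and springs back level when let go (it rocks sideways in the same way); a seated lid stays within 0.015. Pressing an edge, even hard, sinks the lid only part way: it is seated by pressing its middle
- lid_4_rock (a joint): tilt of the lid on canister_4 about the canister's y axis (rad; 0 = level, positive = its +x side lower; 0 at the start for every lid). Pressed with about 5 N some 28 mm from the middle towards +x or -x, the unseated lid rocks by roughly 0.04 to 0.12 and springs back level when let go (it rocks sideways in the same way); a seated lid stays within 0.015. Pressing an edge, even hard, sinks the lid only part way: it is seated by pressing its middle
- mug: white mug with blue stripes, 84 x 118 x 101 mm high, bystander that does not budge; origin: centre of its underside
- spice: spice jar with black cap, 41 mm across, 105 mm high, bystander; origin: centre of its underside
- honey: honey jar with black lid, 63 mm across, 94 mm high, bystander; origin: centre of its underside
- tuna: low red food tin, 86 mm across, 40 mm high, bystander that does not budge; origin: centre of its underside

How it is judged:
By the outcome, as a careful person would: the job done as asked, in the order asked, and still so for the second after the job is handed in, while the arm keeps its last pose, push and grip.
It also fails if it takes over 51 s, if anything falls off the work surface, if the arm or the gripper's body presses on something with over 40 N, if the wrist force passes 120 N, or if a joint passes its speed limit or range.

## Working session

There is one attempt and no reset: what is moved stays moved. The work goes in short steps, Python scripts to look and compute and a shell command to move; the robot and the scene stay as the last step left them, time stands still between calls to the robot, and variables do not carry over. Pictures are saved under pics/ and viewed, and the job is handed in when it is done.

```bash
mkdir -p pics; ls; python3 - <<'E'
from rig import sensors, imaging
import cv2,numpy as np
print(sensors.sense())
for n in ("top","side"):
    p,d=imaging.capture(n); cv2.imwrite(f"pics/{n}0.png",p[:,:,::-1]); np.savez(f"{n}0.npz",p=p,d=d)
    c=imaging.camera_params(n); print(n,c["intrinsics"],c["R"],c["t"])
E
```

```text
pics
{'time_s': 0.0, 'joints': array([ 8.87617258e-01,  3.13468443e-01,  1.49847518e+00,  5.16492290e-07,
        1.33099762e+00, -2.23402446e-01]), 'dq': array([-4.86401956e-04, -3.98101766e-04, -3.71485361e-04,  4.46835824e-05,
        1.76892242e-03, -2.41570710e-04]), 'tau': array([ 1.13541981e-03, -4.12258673e+01, -2.59743172e+01, -4.51549795e-05,
        3.95024166e-03,  9.70243320e-06]), 'eef_pos': array([232.78371025, 470.23304797, 206.11132458]), 'ee_rot': array([-2.95516766e-04,  2.27868782e-01,  9.73691616e-01, -6.06088175e-04]), 'force': array([-0.62407565,  0.50489399, -0.6997048 ]), 'wrist_torque': array([0.0480963 , 0.05496913, 0.00694791]), 'grip_width': 0.999675958099931}
top [[381.83412819   0.         322.57226332]
 [  0.         381.83412819 197.44558151]
 [  0.           0.           1.        ]] [[ 0.01653918 -0.99985394  0.00430652]
 [-0.9942553  -0.0169018  -0.10569167]
 [ 0.10574902 -0.00253373 -0.99438962]] [-89.83174566 576.53572705 913.61467033]
side [[372.19537976   0.         327.71747511]
 [  0.         372.19537976 204.4736505 ]
 [  0.           0.           1.        ]] [[-0.9998616  -0.01536289 -0.00638524]
 [-0.00420339  0.60461776 -0.79650467]
 [ 0.01609725 -0.79636759 -0.60459866]] [551.25015216  97.60594763 931.30763898]
```

View pics/top0.png

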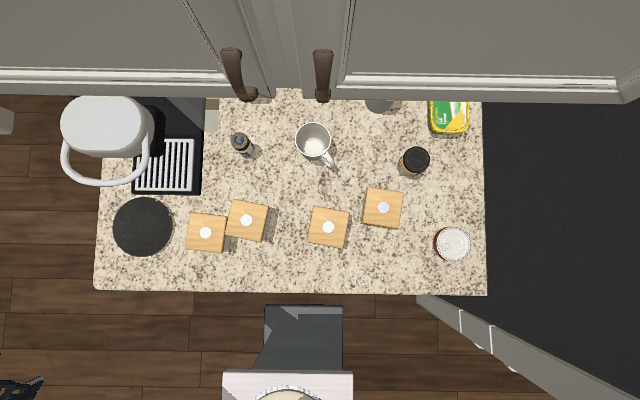

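View pics/side0.png

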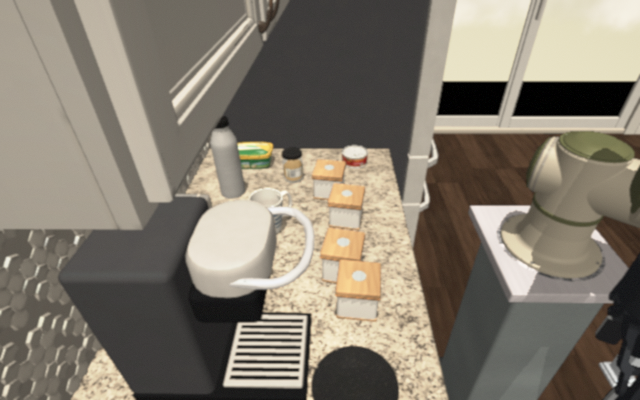

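The top picture shows four wooden lids with bright discs near (205,232), (246,219), (328,227) and (383,207). The tuna tin is at (452,244), honey jar at (415,160), mug at (313,140) and spice jar at (241,145). The gripper is out of view at lower left. Next I measure the lids.

```bash
cat > h.py <<'E'
import numpy as np,cv2
from rig import imaging
def ray(cam,u,v,z):
    c=imaging.camera_params(cam);K,R,t=map(np.array,(c["intrinsics"],c["R"],c["t"]))
    d=R.T@np.linalg.inv(K)@np.array([u,v,1.]);o=-R.T@t
    return o+d*(z-o[2])/d[2]
def dep(cam,u,v,dm):
    c=imaging.camera_params(cam);K,R,t=map(np.array,(c["intrinsics"],c["R"],c["t"]))
    return R.T@(np.linalg.inv(K)@np.array([u,v,1.])*dm-t)
def proj(cam,X):
    c=imaging.camera_params(cam);q=np.array(c["R"])@X+c["t"];q=np.array(c["intrinsics"])@q;return q[:2]/q[2]
E
python3 - <<'E'
from h import *
for cam,seeds in (("top",[(205,232),(246,219),(328,227),(383,207)]),("side",[(358,275),(343,242),(346,196),(329,170)])):
    z=np.load(cam+"0.npz");p,d=z["p"],z["d"]
    hsv=cv2.cvtColor(p,cv2.COLOR_RGB2HSV)
    wood=cv2.inRange(hsv,(10,75,120),(25,255,255))
    for s in seeds:
        x,y=s;w=22
        m=np.zeros_like(wood);m[y-w:y+w,x-w-3:x+w+3]=wood[y-w:y+w,x-w-3:x+w+3]
        n,l,st,ce=cv2.connectedComponentsWithStats(m)
        k=1+np.argmax(st[1:,4]);mm=(l==k).astype(np.uint8)
        cs,h=cv2.findContours(mm,cv2.RETR_EXTERNAL,cv2.CHAIN_APPROX_NONE)
        c=max(cs,key=cv2.contourArea);fill=cv2.drawContours(np.zeros_like(mm),[c],-1,1,-1)
        P=np.array([ray(cam,*q[0],88)[:2] for q in c],np.float32)
        r=cv2.minAreaRect(P)
        hole=((fill>0)&(mm==0)).astype(np.uint8);n2,l2,s2,c2=cv2.connectedComponentsWithStats(hole)
        dc=c2[1+np.argmax(s2[1:,4])] if n2>1 else (0,0)
        er=cv2.erode(fill,np.ones((5,5)));vv,uu=np.nonzero(er&(d>0))
        Z=[dep(cam,a,b,d[b,a])[2] for a,b in zip(uu,vv)]
        print(cam,s,st[k],np.round(r[0],1),np.round(r[1],1),round(r[2],1),"disc",np.round(dc,1),np.round(ray(cam,*dc,88)[:2],1),"z",round(np.median(Z),1),round(np.std(Z),1))
E
```

```text
top (205, 232) [ 185  212   45   42 1351] [491.2 181.2] [97. 95.] 84.3 disc [204.9 232.2] [487.1 188.9] z 88.0 1.7
top (246, 219) [ 221  199   49   42 1388] [511.6 103.4] [103.7  99.4] 79.6 disc [245.8 219.6] [517.5  96.1] z 92.0 2.0Traceback (most recent call last):
  File "<stdin>", line 18, in <module>
  File "h.py", line 8, in dep
    c=imaging.camera_params(cam);K,R,t=map(np.array,(c["intrinsics"],c["R"],c["t"]))
ValueError: time passes only in moves, steps and waits
```

```bash
cat > h.py <<'E'
import numpy as np,cv2
from rig import imaging
C={}
for n in ("top","side"):
    c=imaging.camera_params(n);C[n]=tuple(map(np.array,(c["intrinsics"],c["R"],c["t"])))
def ray(cam,u,v,z):
    K,R,t=C[cam]
    d=R.T@np.linalg.inv(K)@np.array([u,v,1.]);o=-R.T@t
    return o+d*(z-o[2])/d[2]
def dep(cam,u,v,dm):
    K,R,t=C[cam]
    return R.T@(np.linalg.inv(K)@np.array([u,v,1.])*dm-t)
def proj(cam,X):
    K,R,t=C[cam];q=K@(R@X+t);return q[:2]/q[2]
E
cat > m.py <<'E'
from h import *
for cam,seeds in (("top",[(205,232),(246,219),(328,227),(383,207)]),("side",[(358,275),(343,242),(346,196),(329,170)])):
    z=np.load(cam+"0.npz");p,d=z["p"],z["d"]
    hsv=cv2.cvtColor(p,cv2.COLOR_RGB2HSV)
    wood=cv2.inRange(hsv,(10,75,150),(25,255,255))
    cv2.imwrite(f"pics/mask_{cam}.png",cv2.resize(wood[150:300,150:450],None,fx=2.5,fy=2.5,interpolation=0))
    for s in seeds:
        x,y=s
        # area within 60mm of the disc on the lid plane
        Q=ray(cam,x,y,88)
        m=wood.copy()
        for b in range(400):
            for a in range(640):
                if m[b,a] and (abs(a-x)>40 or abs(b-y)>40 or np.hypot(*(ray(cam,a,b,88)-Q)[:2])>56): m[b,a]=0
        n,l,st,ce=cv2.connectedComponentsWithStats(m,connectivity=4)
        k=1+np.argmax(st[1:,4]);mm=(l==k).astype(np.uint8)
        cs,h=cv2.findContours(mm,cv2.RETR_EXTERNAL,cv2.CHAIN_APPROX_NONE)
        c=max(cs,key=cv2.contourArea);fill=cv2.drawContours(np.zeros_like(mm),[c],-1,1,-1)
        P=np.array([ray(cam,*q[0],88)[:2] for q in c],np.float32)
        r=cv2.minAreaRect(P)
        hole=((fill>0)&(mm==0)).astype(np.uint8);n2,l2,s2,c2=cv2.connectedComponentsWithStats(hole)
        dc=c2[1+np.argmax(s2[1:,4])] if n2>1 else (0,0)
        er=cv2.erode(fill,np.ones((5,5)));vv,uu=np.nonzero(er&(d>0))
        Z=[dep(cam,a,b,d[b,a])[2] for a,b in zip(uu,vv)]
        print(cam,s,st[k],np.round(r[0],1),np.round(r[1],1),round(r[2],1),"disc",np.round(dc,1),np.round(ray(cam,*dc,88)[:2],1),"z",round(np.median(Z),1),round(np.std(Z),1))
E
python3 m.py
```

```text
top (205, 232) [ 185  212   45   41 1289] [486.7 181.6] [97.  85.6] 84.1 disc [204.9 232.2] [487.1 188.9] z 88.0 1.5
top (246, 219) [ 225  199   43   43 1239] [516.9  95.8] [85.2 85.8] 79.2 disc [245.8 219.6] [517.5  96.1] z 92.1 1.5
top (328, 227) [ 307  206   42   42 1244] [504.5 -92.7] [85.5 85.7] 79.8 disc [327.7 226.5] [504.7 -92.8] z 88.2 1.5
top (383, 207) [ 362  187   42   41 1231] [ 551.9 -217.9] [88.3 85.8] 81.2 disc [382.8 207. ] [ 552.  -220.1] z 88.4 1.5
side (358, 275) [ 331  255   51   43 1493] [491.1 187.8] [111.4  95. ] 82.6 disc [358.7 275.5] [486.7 189.7] z 87.8 1.3
side (343, 242) [ 320  226   46   35 1154] [515.8  95.3] [107.5  89.4] 78.6 disc [343.  241.6] [516.   92.3] z 91.8 8.9
side (346, 196) [325 184  40  25 713] [508.2 -81.2] [105.7  95. ] 79.9 disc [346.4 192.8] [503.9 -91.8] z 87.7 2.0
side (329, 170) [311 160  36  21 530] [ 551.7 -205. ] [106.8  88.6] 79.0 disc [328.7 166.9] [ 551.4 -218.7] z 87.8 2.0
```

View pics/mask_top.png

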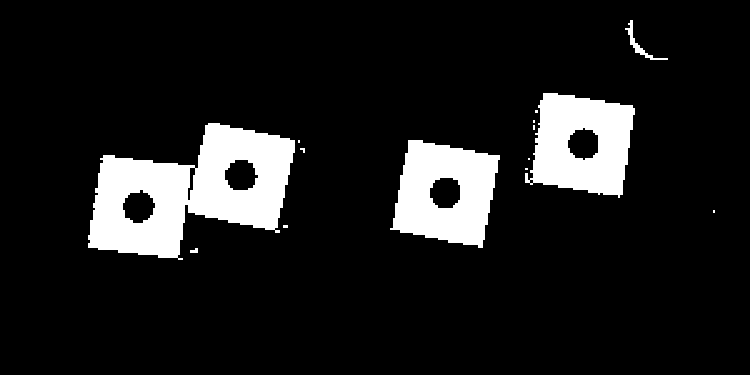

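Both depth views have the lid at about (517, 96) standing near 92 mm and the others near 88 mm. That makes it the suspect, which I'll confirm by feel. First I check clearance on the way there.

```bash
python3 - <<'E'
from h import *
d=np.load("top0.npz")["d"]
for n,u,v in (("pan",142,226),("kettle",100,110),("mug",313,130),("mugrim",300,128),("cabedge",270,92),("cabedge2",400,92),("cab",270,60),("cab",400,40),("handle",233,90),("handle",323,95),("handle2",322,60)):
    print(n,np.round(dep("top",u,v,d[v,u]),0) if d[v,u] else 'none')
E
python3 - <<'E'
import numpy as np
from scipy.spatial.transform import Rotation as R
w,x,y,z=[-2.95516766e-04,2.27868782e-01,9.73691616e-01,-6.06088175e-04]
M=R.from_quat([x,y,z,w]);print(M.as_matrix().round(3))
D=np.array([517-232.8,96-470.2,0]);print(M.inv().apply(D))
# after rotating -0.272 about tool z
N=M*R.from_rotvec([0,0,-.272]);print(N.as_matrix().round(3))
e=np.array([np.cos(np.radians(79.2)),np.sin(np.radians(79.2))])
t=np.array([517,96])-28*e; print("press -y side",t); f=np.array([e[1],-e[0]]);print("press -x side",np.array([517,96])-28*f)
for q in (t,np.array([517,96])-28*f):print(M.inv().apply([q[0]-232.8,q[1]-470.2,0]))
E
```

```text
pan [501. 370.  10.]
kettle [695. 313. 319.]
mug [742. -54.  54.]
mugrim [733. -25. 100.]
cabedge [664.  -9. 495.]
cabedge2 [ 664. -175.  503.]
cab [686. -14. 539.]
cab [ 677. -154.  607.]
handle [639.  22. 563.]
handle [637. -77. 558.]
handle2 [653. -76. 609.]
[[-0.896  0.444 -0.001]
 [ 0.444  0.896 -0.001]
 [ 0.    -0.001 -1.   ]]
[-4.20736823e+02 -2.09226632e+02  1.49212882e-01]
[[-0.982  0.187 -0.001]
 [ 0.187  0.982 -0.001]
 [ 0.001 -0.001 -1.   ]]
press -y side [511.75332319  68.49595698]
press -x side [489.49595698 101.24667681]
[-4.28239876e+02 -2.36202604e+02  1.82439928e-01]
[-3.93760831e+02 -2.16729667e+02  1.67152151e-01]
```

```bash
python3 -m creep '[{"grip":0,"linear":[-33,-18,0],"rot":[0,0,0]},{"grip":0,"linear":[-33,-18,0],"rot":[0,0,0]},{"grip":0,"linear":[-33,-18,0],"rot":[0,0,0]},{"grip":0,"linear":[-33,-18,0],"rot":[0,0,0]},{"grip":0,"linear":[-33,-18,0],"rot":[0,0,0]},{"grip":0,"linear":[-33,-18,0],"rot":[0,0,0]},{"grip":0,"linear":[-33,-18,0],"rot":[0,0,0]},{"grip":0,"linear":[-33,-18,0],"rot":[0,0,0]},{"grip":0,"linear":[-33,-18,0],"rot":[0,0,0]},{"grip":0,"linear":[-33,-18,0],"rot":[0,0,0]},{"grip":0,"linear":[-33,-18,0],"rot":[0,0,0]},{"grip":0,"linear":[-31,-19,0],"rot":[0,0,0]}]' 20
python3 -m creep '[{"grip":0,"linear":[0,0,0],"rot":[0,0,-0.09]},{"grip":0,"linear":[0,0,0],"rot":[0,0,-0.09]},{"grip":0,"linear":[0,0,20],"rot":[0,0,-0.09]},{"grip":0,"linear":[0,0,20],"rot":[0,0,0]},{"grip":0,"linear":[0,0,20],"rot":[0,0,0]},{"grip":0,"linear":[0,0,0],"rot":[0,0,0]},{"grip":0,"linear":[0,0,0],"rot":[0,0,0]}]'
```

```text
time_s: 1.1
eef_pos: [490.5, 99.3, 206.5]
ee_rot: [-0.0, 0.228, 0.974, -0.0]
force: [-0.5, 1.2, 0.1]
grip_width: -0.002
time_s: 1.68
eef_pos: [489.4, 101.2, 146.5]
ee_rot: [-0.001, 0.095, 0.995, -0.0]
force: [0.1, 0.2, 1.0]
grip_width: -0.003
```

```bash
python3 - <<'E'
from h import *
for n in ("top","side"):
    p,d=imaging.capture(n)
    a=p[140:300,160:420] if n=="top" else p[120:330,240:480]
    cv2.imwrite(f"pics/{n}1.png",cv2.resize(a[:,:,::-1],None,fx=2.5,fy=2.5))
E
```

```text
(no output)
```

View pics/side1.png

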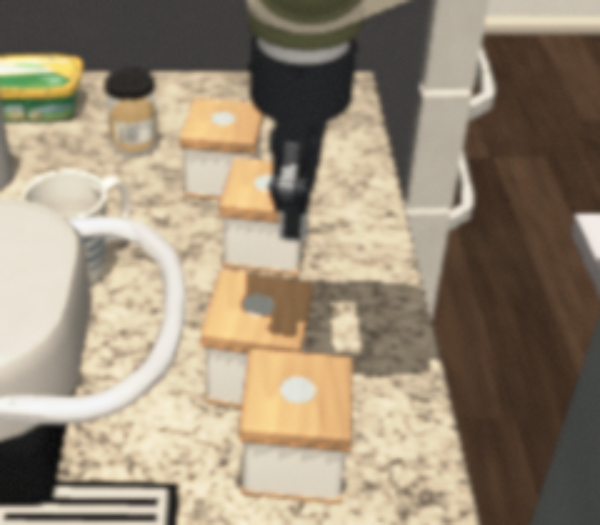

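The closed fingertips at (290,235) hang about 55 mm above the robot-side half of the second lid. Its shadow falls at about (285,305), so I descend gently.

```bash
python3 -m creep '[{"grip":0,"linear":[0,0,15],"rot":[0,0,0]},{"grip":0,"linear":[0,0,15],"rot":[0,0,0]},{"grip":0,"linear":[0,0,15],"rot":[0,0,0]},{"grip":0,"linear":[0,0,4],"rot":[0,0,0]},{"grip":0,"linear":[0,0,0],"rot":[0,0,0]},{"grip":0,"linear":[0,0,0],"rot":[0,0,0]}]'
for i in 1 2 3; do python3 -m creep '[{"grip":0,"linear":[0,0,1.5],"rot":[0,0,0]},{"grip":0,"linear":[0,0,0],"rot":[0,0,0]},{"grip":0,"linear":[0,0,0],"rot":[0,0,0]}]'; done
```

```text
time_s: 2.28
eef_pos: [490.4, 101.2, 98.8]
ee_rot: [0.001, 0.095, 0.996, 0.0]
force: [-0.2, -1.3, -0.3]
grip_width: 0.003
time_s: 2.53
eef_pos: [490.0, 101.2, 96.8]
ee_rot: [0.0, 0.095, 0.996, 0.0]
force: [0.2, -0.3, -0.2]
grip_width: 0.002
time_s: 2.78
eef_pos: [489.8, 101.1, 94.7]
ee_rot: [-0.0, 0.095, 0.995, -0.0]
force: [-0.2, -0.8, 0.0]
grip_width: -0.002
time_s: 3.03
eef_pos: [489.7, 101.2, 93.1]
ee_rot: [-0.0, 0.095, 0.995, -0.0]
force: [-0.0, -0.7, 0.5]
grip_width: -0.005
```

```bash
for i in 1 2 3; do python3 -m creep '[{"grip":0,"linear":[0,0,1],"rot":[0,0,0]},{"grip":0,"linear":[0,0,0],"rot":[0,0,0]},{"grip":0,"linear":[0,0,0],"rot":[0,0,0]},{"grip":0,"linear":[0,0,0],"rot":[0,0,0]}]'|grep -E "eef|force"; done
```

```text
eef_pos: [489.8, 101.2, 92.2]
force: [0.6, 0.6, -0.2]
eef_pos: [489.8, 101.2, 91.2]
force: [-0.3, -0.9, 0.3]
eef_pos: [489.8, 101.2, 90.2]
force: [0.3, 0.5, 0.5]
```

```bash
for i in 1 2; do python3 -m creep '[{"grip":0,"linear":[0,0,1],"rot":[0,0,0]},{"grip":0,"linear":[0,0,0],"rot":[0,0,0]},{"grip":0,"linear":[0,0,0],"rot":[0,0,0]},{"grip":0,"linear":[0,0,0],"rot":[0,0,0]}]'|grep -E "eef|force"; done
python3 - <<'E'
from h import *
from rig import sensors
print(sensors.sense()["wrist_torque"])
p,d=imaging.capture("side");cv2.imwrite("pics/s2.png",cv2.resize(p[170:320,260:460,::-1],None,fx=4,fy=4))
E
```

```text
eef_pos: [489.8, 101.2, 89.2]
force: [-0.5, -0.4, -0.1]
eef_pos: [489.8, 101.2, 88.2]
force: [0.7, 0.2, -0.8]
[-0.03533832 -0.0563473  -0.03010999]
```

View pics/s2.png

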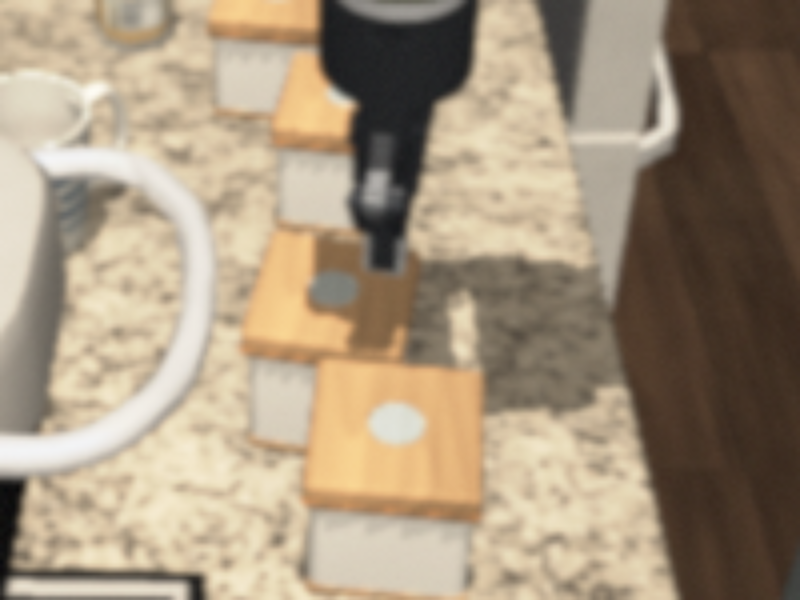

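```bash
python3 - <<'E'
from h import *
for X in ([489.8,101.2,88],[489.8,101.2,100],[489.8,101.2,108],[517,96,92],[517,96,88]):
    q=proj("side",np.array(X));print(X,q,(q-[260,170])*4,proj("top",np.array(X)))
E
```

```text
[489.8, 101.2, 88] [355.16847235 244.51333996] [380.6738894  298.05335986] [243.15670261 231.6148072 ]
[489.8, 101.2, 100] [355.38227368 240.42011097] [381.52909472 281.68044387] [242.08486323 231.52638326]
[489.8, 101.2, 108] [355.52698049 237.64969743] [382.10792194 270.59878971] [241.35373606 231.46606718]
[517, 96, 92] [342.5855666  241.43606505] [330.3422664  285.74426021] [245.52641433 219.7309457 ]
[517, 96, 88] [342.55291038 242.78972801] [330.21164153 291.15891206] [245.86697553 219.81360591]
```

```bash
python3 - <<'E'
from h import *
p,d=imaging.capture("side")
np.set_printoptions(linewidth=200,suppress=True)
for v in range(222,258,2):
    print(v,[tuple(np.round(dep("side",u,v,d[v,u])).astype(int)) if d[v,u] else None for u in range(347,364,4)], p[v,355])
cv2.imwrite("pics/s3.png",cv2.resize(p[210:270,320:400,::-1],None,fx=8,fy=8,interpolation=0))
E
```

```text
222 [(np.int64(512), np.int64(159), np.int64(200)), None, (np.int64(497), np.int64(162), np.int64(202)), (np.int64(490), np.int64(163), np.int64(203)), (np.int64(458), np.int64(-80), np.int64(0))] [89 88 88]
224 [(np.int64(511), np.int64(152), np.int64(189)), (np.int64(504), np.int64(156), np.int64(192)), (np.int64(497), np.int64(161), np.int64(196)), (np.int64(490), np.int64(162), np.int64(198)), (np.int64(458), np.int64(-73), np.int64(-1))] [50 50 50]
226 [(np.int64(502), np.int64(-52), np.int64(10)), (np.int64(503), np.int64(144), np.int64(177)), (np.int64(496), np.int64(148), np.int64(181)), (np.int64(488), np.int64(152), np.int64(184)), (np.int64(459), np.int64(-62), np.int64(1))] [33 33 36]
228 [(np.int64(501), np.int64(-50), np.int64(5)), (np.int64(501), np.int64(108), np.int64(141)), (np.int64(494), np.int64(132), np.int64(161)), (np.int64(487), np.int64(140), np.int64(169)), (np.int64(459), np.int64(-56), np.int64(0))] [35 37 39]
230 [(np.int64(506), np.int64(58), np.int64(92)), (np.int64(500), np.int64(105), np.int64(133)), (np.int64(493), np.int64(112), np.int64(139)), (np
[... 2608 characters left out ...]
t64(91)), (np.int64(500), np.int64(128), np.int64(92)), (np.int64(492), np.int64(130), np.int64(93)), (np.int64(483), np.int64(129), np.int64(93)), (np.int64(465), np.int64(36), np.int64(2))] [132 101  70]
254 [(np.int64(508), np.int64(132), np.int64(90)), (np.int64(500), np.int64(132), np.int64(90)), (np.int64(492), np.int64(132), np.int64(90)), (np.int64(483), np.int64(133), np.int64(91)), (np.int64(465), np.int64(40), np.int64(-2))] [129 100  69]
256 [(np.int64(509), np.int64(140), np.int64(92)), (np.int64(500), np.int64(139), np.int64(91)), (np.int64(492), np.int64(139), np.int64(91)), (np.int64(484), np.int64(139), np.int64(91)), (np.int64(465), np.int64(49), np.int64(1))] [138 106  75]
```

View pics/s3.png

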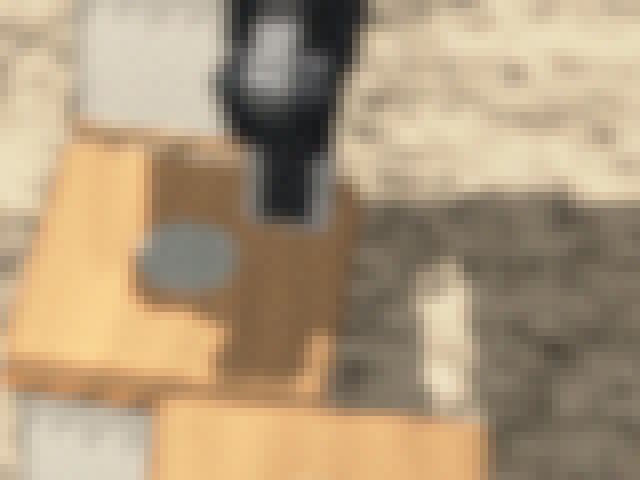

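The picture shows the fingertips' lower end still some 18–20 mm above the lid, at crop (285,222), although the TCP reads z=88. I'll go by feel, not by the reported height.

```bash
python3 -m creep '[{"grip":0,"linear":[0,0,5],"rot":[0,0,0]},{"grip":0,"linear":[0,0,5],"rot":[0,0,0]},{"grip":0,"linear":[0,0,2],"rot":[0,0,0]},{"grip":0,"linear":[0,0,0],"rot":[0,0,0]},{"grip":0,"linear":[0,0,0],"rot":[0,0,0]}]'|grep -E "eef|force"
for i in 1 2 3 4 ; do python3 -m creep '[{"grip":0,"linear":[0,0,1],"rot":[0,0,0]},{"grip":0,"linear":[0,0,0],"rot":[0,0,0]},{"grip":0,"linear":[0,0,0],"rot":[0,0,0]},{"grip":0,"linear":[0,0,0],"rot":[0,0,0]}]'|grep -E "eef|force"; done
```

```text
eef_pos: [489.7, 101.2, 76.0]
force: [-0.1, 0.2, -0.6]
eef_pos: [489.8, 101.1, 75.3]
force: [-0.7, 0.6, -0.4]
eef_pos: [489.8, 101.2, 74.2]
force: [0.3, -0.7, 0.4]
eef_pos: [489.8, 101.2, 73.2]
force: [-0.3, -0.1, -0.3]
eef_pos: [489.8, 101.2, 72.2]
force: [0.1, 0.0, 0.6]
```

```bash

for i in 1 2 3 4 ; do python3 -m creep '[{"grip":0,"linear":[0,0,1],"rot":[0,0,0]},{"grip":0,"linear":[0,0,0],"rot":[0,0,0]},{"grip":0,"linear":[0,0,0],"rot":[0,0,0]}]'|grep -E "eef|force"; done; python3 - <<'E'
from h import *
p,d=imaging.capture("side")
cv2.imwrite("pics/s4.png",cv2.resize(p[210:270,320:400,::-1],None,fx=8,fy=8,interpolation=0))
E
```

```text
eef_pos: [489.7, 101.2, 71.1]
force: [0.7, -0.2, -0.6]
eef_pos: [489.7, 101.2, 70.1]
force: [0.5, -0.1, 0.2]
eef_pos: [489.7, 101.2, 69.1]
force: [-0.1, 0.0, 0.4]
eef_pos: [489.7, 101.2, 68.1]
force: [-0.1, -0.0, 0.9]
```

View pics/s4.png

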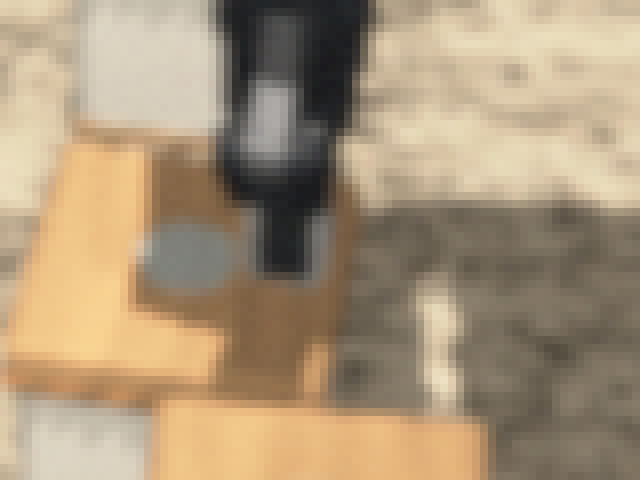

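Fingertips at crop (285,275), nearly on the lid. I keep going down in 1 mm steps.

```bash

for i in 1 2 3 4 ; do python3 -m creep '[{"grip":0,"linear":[0,0,1],"rot":[0,0,0]},{"grip":0,"linear":[0,0,0],"rot":[0,0,0]},{"grip":0,"linear":[0,0,0],"rot":[0,0,0]}]'|grep -E "eef|force"; done
```

```text
eef_pos: [489.8, 101.2, 67.2]
force: [0.1, -0.9, 1.4]
eef_pos: [489.4, 101.3, 66.4]
force: [-4.4, 1.3, 6.8]
eef_pos: [489.1, 101.4, 65.6]
force: [-6.3, 0.6, 9.0]
eef_pos: [489.0, 101.4, 64.6]
force: [-7.1, 1.4, 9.0]
```

```bash
cat > tilt.py <<'E'
from h import *
import sys
# fit planes to each lid top from both views' depth
L={"1":(487,189,84.1),"2":(517,96,79.2),"3":(504.5,-93,79.8),"4":(552,-219,80.)}
for cam in ("side","top"):
    p,d=imaging.capture(cam)
    cv2.imwrite(f"pics/{sys.argv[1]}_{cam}.png",cv2.resize((p[180:300,290:420] if cam=="side" else p[170:270,170:300])[:,:,::-1],None,fx=5,fy=5,interpolation=0))
    hsv=cv2.cvtColor(p,cv2.COLOR_RGB2HSV); ok=(hsv[...,0]<28)&(hsv[...,1]>75)|((hsv[...,2]>110)&(hsv[...,1]<60))
    for n,(x,y,a) in L.items():
        e=np.array([np.cos(np.radians(a)),np.sin(np.radians(a))]);f=np.array([e[1],-e[0]])
        u0,v0=proj(cam,np.array([x,y,90.])).astype(int);P=[]
        for v in range(v0-35,v0+36):
            for u in range(u0-35,u0+36):
                if d[v,u]>0 and ok[v,u]:
                    X=dep(cam,u,v,d[v,u]);r=X[:2]-[x,y];q=(r@f,r@e)
                    if abs(q[0])<38 and abs(q[1])<38 and 82<X[2]<98:P.append((*q,X[2]))
        P=np.array(P);c=np.linalg.lstsq(np.c_[P[:,:2],np.ones(len(P))],P[:,2],rcond=None)[0]
        print(cam,n,len(P),"slope x,y",np.round(c[:2],3),"mid z",round(c[2],1))
E
python3 tilt.py a
```

```text
side 1 1101 slope x,y [-0.  0.] mid z 87.9
side 2 682 slope x,y [ 0.062 -0.007] mid z 91.0
side 3 122 slope x,y [-0.004 -0.003] mid z 87.9
side 4 307 slope x,y [0.001 0.001] mid z 88.0Traceback (most recent call last):
  File "tilt.py", line 17, in <module>
    P=np.array(P);c=np.linalg.lstsq(np.c_[P[:,:2],np.ones(len(P))],P[:,2],rcond=None)[0]
                                          ~^^^^^^
IndexError: too many indices for array: array is 1-dimensional, but 2 were indexed
```

View pics/a_side.png

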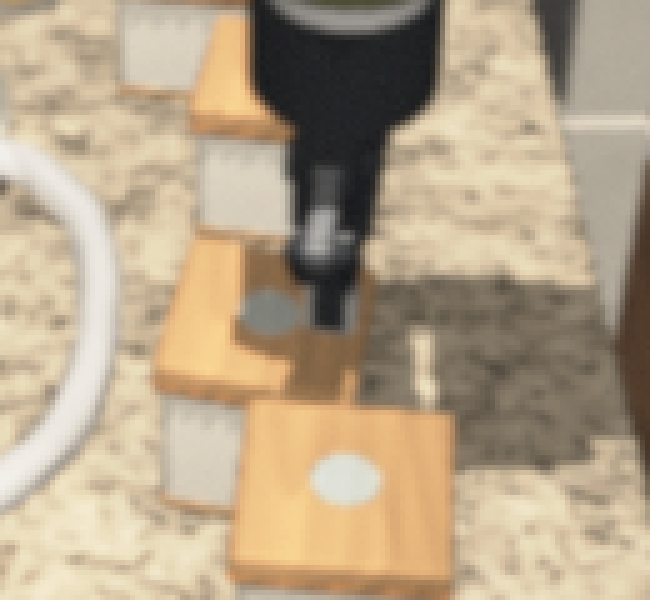

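The lid tilts by 0.062 under about 9 N at its near edge (fit to the side depth; the picture shows its right edge dipped under the fingers at (335,325)). The others stay level at 88 mm, so canister 2 (second from left) has the loose lid. Now I lift off and move over its middle.

```bash
python3 -m creep '[{"grip":0,"linear":[0,0,-8],"rot":[0,0,0]},{"grip":0,"linear":[0,0,-8],"rot":[0,0,0]},{"grip":0,"linear":[-10,0,0],"rot":[0,0,0]},{"grip":0,"linear":[-10,0,0],"rot":[0,0,0]},{"grip":0,"linear":[-8,0,0],"rot":[0,0,0]},{"grip":0,"linear":[0,0,0],"rot":[0,0,0]},{"grip":0,"linear":[0,0,0],"rot":[0,0,0]}]'
sed -i 's/("side","top")/("side",)/' tilt.py; python3 tilt.py b
```

```text
time_s: 9.28
eef_pos: [517.3, 95.8, 80.2]
ee_rot: [-0.0, 0.095, 0.995, -0.0]
force: [-0.4, -0.5, 0.1]
grip_width: 0.002
side 1 1105 slope x,y [ 0. -0.] mid z 87.9
side 2 725 slope x,y [-0.002  0.001] mid z 90.9
side 3 58 slope x,y [-0.011  0.024] mid z 87.2
side 4 120 slope x,y [0.009 0.006] mid z 87.7
```

View pics/b_side.png

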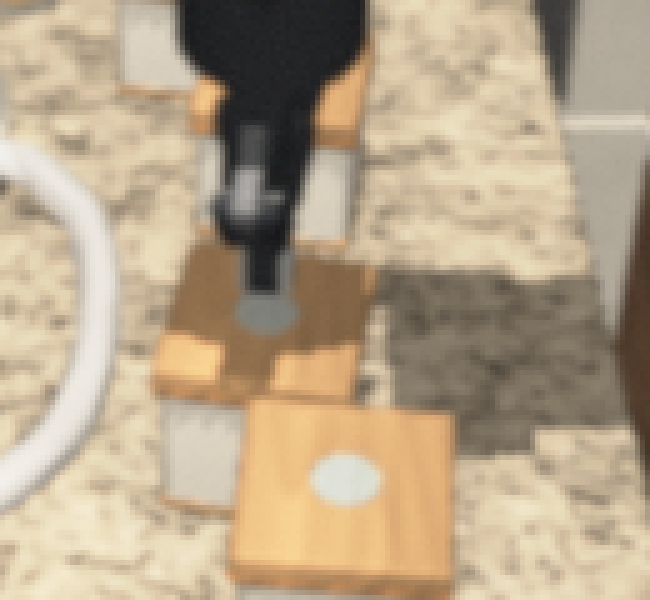

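The lid has sprung back level (slope −0.002), about 1 mm lower. The fingertips hang over the disc at (267,300), so I press the middle.

```bash
python3 -m creep '[{"grip":0,"linear":[0,0,5],"rot":[0,0,0]},{"grip":0,"linear":[0,0,5],"rot":[0,0,0]},{"grip":0,"linear":[0,0,1],"rot":[0,0,0]},{"grip":0,"linear":[0,0,0],"rot":[0,0,0]},{"grip":0,"linear":[0,0,0],"rot":[0,0,0]}]'|grep -E "eef|force"
for i in 1 2 3 4 5; do python3 -m creep '[{"grip":0,"linear":[0,0,1],"rot":[0,0,0]},{"grip":0,"linear":[0,0,0],"rot":[0,0,0]},{"grip":0,"linear":[0,0,0],"rot":[0,0,0]}]'|grep -E "eef|force"; done
```

```text
eef_pos: [517.1, 95.9, 69.1]
force: [0.0, 0.3, 0.4]
eef_pos: [517.3, 95.9, 68.2]
force: [0.4, 0.1, -0.2]
eef_pos: [517.2, 95.9, 67.2]
force: [1.2, 0.1, -0.5]
eef_pos: [517.4, 95.9, 66.4]
force: [-0.5, -0.1, 3.2]
eef_pos: [517.5, 95.9, 65.8]
force: [-1.9, -0.3, 6.2]
eef_pos: [517.5, 95.9, 65.0]
force: [-1.9, 0.5, 9.4]
```

```bash

for i in 1 2 3 ; do python3 -m creep '[{"grip":0,"linear":[0,0,1],"rot":[0,0,0]},{"grip":0,"linear":[0,0,0],"rot":[0,0,0]},{"grip":0,"linear":[0,0,0],"rot":[0,0,0]}]'|grep -E "eef|force"; done; python3 tilt.py c
```

```text
eef_pos: [517.6, 95.9, 64.0]
force: [-2.2, -0.7, 9.3]
eef_pos: [517.5, 95.9, 63.2]
force: [-4.2, -1.0, 10.7]
eef_pos: [517.6, 95.9, 63.0]
force: [-7.0, -0.1, 19.6]
side 1 1099 slope x,y [-0.     0.001] mid z 87.9
side 2 670 slope x,y [-0.002 -0.001] mid z 87.6
side 3 2 slope x,y [-1.655  0.749] mid z 0.0
side 4 83 slope x,y [-0.006 -0.001] mid z 87.9
```

View pics/c_side.png

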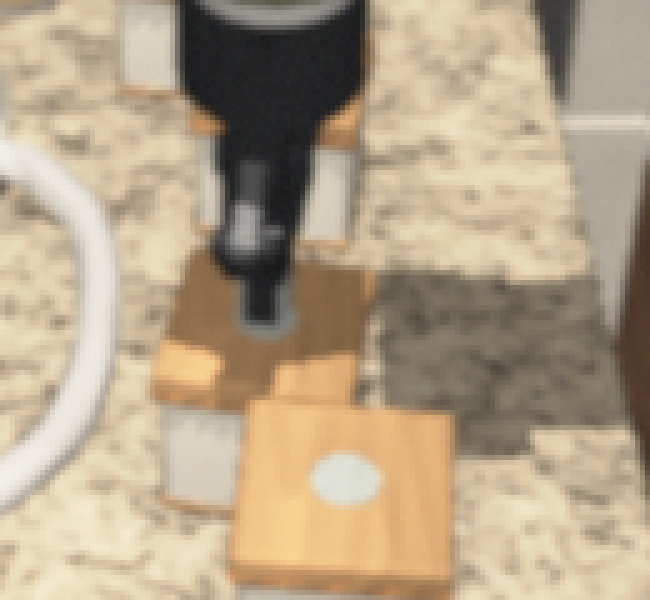

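The lid has bottomed out. The force jumped to 19.6 N and the height is 87.6 mm and level, like its neighbour; the fingertips are on the disc at (265,325). I'll hold and confirm the force stays steady.

```bash
python3 -m creep '[{"grip":0,"linear":[0,0,0],"rot":[0,0,0]},{"grip":0,"linear":[0,0,0],"rot":[0,0,0]},{"grip":0,"linear":[0,0,0],"rot":[0,0,0]},{"grip":0,"linear":[0,0,0],"rot":[0,0,0]},{"grip":0,"linear":[0,0,0],"rot":[0,0,0]},{"grip":0,"linear":[0,0,0],"rot":[0,0,0]},{"grip":0,"linear":[0,0,0],"rot":[0,0,0]},{"grip":0,"linear":[0,0,0],"rot":[0,0,0]}]'; python3 tilt.py d
python3 - <<'E'
from h import *
p,d=imaging.capture("top");cv2.imwrite("pics/t5.png",p[:,:,::-1])
E
```

```text
time_s: 12.47
eef_pos: [517.6, 95.9, 63.0]
ee_rot: [0.001, 0.095, 0.996, -0.0]
force: [-7.8, -0.4, 18.6]
grip_width: 0.003
side 1 1099 slope x,y [-0.002  0.   ] mid z 87.9
side 2 664 slope x,y [-0.003 -0.   ] mid z 87.6
side 3 1 slope x,y [-1.236  1.179] mid z 0.0
side 4 85 slope x,y [-0.002 -0.004] mid z 87.9
```

View pics/t5.png

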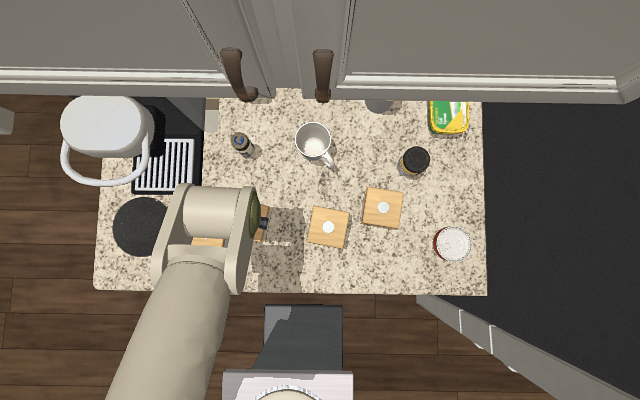

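The top picture shows the arm over the two left canisters, with lids 3 and 4 still at (328,227) and (383,207) and everything else in place. The press holds steady at about 19 N, so I hand in.

```bash
python3 -c "
from rig import ctrl
print(ctrl.finish_job())"
```

```text
the job is handed in; nothing more can be done
None
```

The loose lid was the second from the robot's left, on the canister at about (517, 96) mm. I pushed it fully home and handed in at about 12.6 s, with the closed fingertips still pressing its middle at about 19 N.

- **Finding it:** Both cameras' depth showed that lid about 4 mm higher than the others. I confirmed it by pressing its near edge with about 9 N, more than the 5 N suggested. It rocked 0.062 rad and sprang back level.
- **Not felt:** I did not press the other three lids. I judged them seated because they stood level at 88 mm in the depth images.
- **Seating it:** Pressed in the middle, the lid slid down at about 9–11 N until the force jumped to 19.6 N. It then read 87.6 mm and level.
- **Last checks:** The down force held steady, at 18.6 N after a further 0.7 s. Canisters 3 and 4 and the other things looked unmoved from above. The canister next to the pressed one was partly hidden by the arm from above, but the side view showed its lid level at 87.9 mm.
- **What disagreed:**
  - The reported TCP height was about 25 mm lower than where the fingertips actually were, so I found contact by force and picture.
  - About 8 N of sideways force remained during the final press, but the lid stayed level and the fingers did not shift.

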